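Latch the blue electrical box's sliding lid

TASK

Close up the blue electrical box: swing the wire loop of its toggle latch over so that it drops behind the keeper hook on the sliding lid, then press the red lever all the way down flat, so that the lid is pulled tight. The grey box is still being wired, so leave its latch open, and leave everything else on the bench where it is.

Things in the scene. Friction and masses are not known exactly. Their poses are not given: they have to be found in the camera images.
- blue_box: Blue plastic electrical box screwed to the bench, 200 x 120 mm, top 70 mm high (lid rails 73 mm). Origin: centre of the underside; z up; x along its length from the latch end to the lid end. The toggle latch stands on the fixed deck, the -x part of the top; the lid is the +x part, from x = -10 mm on, and slides along x.
- blue_pin (a point): Middle of the pin, parallel to the box's y, about which the blue box's red lever turns: x = -30, y = 0, z = 84 mm from the box's origin. Axes as the box's. The wire loop (64 mm long, 42 mm wide, 5 to 6 mm wire; the lever passes through it) turns on a second pin, on the lever 20 mm from this one: x = -50, z = 80 mm with the lever flat, about x = -28, z = 104 mm with it raised.
- blue_lever (a joint): Angle (rad) of the blue box's red lever, a plate 24 mm wide, 4 mm thick, reaching 54 mm from its pin. 0: flat, pointing along the box's -x, upper face 18 mm above the deck. 1.57: upright; 2.1: its stop, leaning towards the lid. It starts 1.8 to 2.05, stays where left, and goes down by pushing its end over towards the box's -x, then down: under 6 N.
- blue_bar (a point): Middle of the yellow crossbar (6 mm thick, along the box's y) at the free end of the blue box's loop. It starts 155 to 170 mm above the bench: loop up, leaning 10 to 27 degrees back to the box's -x against a stop, crossbar at least 15 mm higher than the lever's end. Pushed lightly to the box's +x until past upright, it falls by itself onto the keeper, beyond the hook.
- blue_keeper (a point): Seat of the steel keeper on the blue box's lid, 83 mm above the bench: where the crossbar's middle lies when hooked. Axes as the box's. On its -x side stands the hook, 26 mm wide, top 91 mm above the bench; on its +x side is a ledge 30 mm long, 80 mm above the bench, on which the fallen crossbar rests until drawn in. Moves with the lid.
- blue_lid (a joint): Slide of the blue box's lid, m. 0: shut against its rubber seal; positive: open by that much along the box's +x. It starts 5 to 9 mm open; the seal pushes it back open with a few newtons unless it is latched.
- grey_bar (a point): Middle of the yellow crossbar of the wire loop on the grey box, a bystander of the same make and size, its latch open in the same way; it stays as it is.
- screwdriver_rack: Bystander: steel slot rack with five upright screwdrivers, fixed, 70 x 220 mm, 175 mm high. Origin: centre of the underside.
- diffuser: Bystander: glass light diffuser, a bowl 130 mm across and 45 mm high, loose. Origin: centre of the underside.
- bolt: Bystander: stainless steel bolt standing on its hexagonal head, 24 mm across, 51 mm high, loose. Origin: centre of the underside.
- wood_block: Bystander: small wooden block 60 x 40 x 30 mm, loose. Origin: centre of the underside.
- tape_measure: Bystander: yellow tape measure 65 x 35 x 60 mm, loose. Origin: centre of the underside.

How it is judged:
By the outcome, as a careful person would: the job done as asked, in the order asked, and still so for the second after the job is handed in, with the robot touching nothing.
It also fails if it takes over 35 s, if anything falls off the work surface, if the arm or the gripper's body presses on something with over 40 N, if the wrist force passes 120 N, or if a joint passes its speed limit or range.

ROBOT

A 6-joint arm with a two-finger parallel gripper is mounted at the origin on the work surface. World frame = base frame: x ahead of the robot, y to its left, z up, the work surface at z = 0. Lengths are in m, angles in rad, forces in N, time in s.
With the tool pointing down it reaches from about 0.35 to 0.775 m from the base axis. Payload 5.5 kg.
Tool frame: the origin (TCP) lies midway between the tips of the shut fingers; the grasp point (between the pads) lies 19 mm behind it; z points along the fingers, y is the line along which they close (so a half turn about z gives the same grasp; the last joint's range is limited). The gripper opens to 85 mm and grips with 20 to 120 N. Pads are 22 mm wide; open, the fingers measure 114 mm over their backs; the gripper's body (76 mm by 85 mm) begins 54 mm behind the grasp point. The pads swing forward as they close: fully open they stand 13 mm farther back than shut.
Start: joints at [1.178, 0.313, 0.046, 1.304, 0, 1.431], TCP at [0.144, 0.557, 0.231] pointing down, gripper open.
Joint ranges: [-2.76, 2.76], [-0.86, 1.69], [-1.03, 1.26], [-2.2, 2.34], [-1.47, 1.5], [-3.14, 3.14]. Speed limits (rad/s): [2.57, 2.57, 3.14, 3.14, 3.14, 3.14].

INTERFACE

Orientations are given as a unit quaternion [w, x, y, z].
In Python, from workcell import telemetry, imaging, env gives the robot as it stands. The module is installed in compiled form; this text tells all that it offers.
- The arm moves only by the tool step_arm, never from a script. Its argument "moves" is a list of rows, each a list of 3 entries, a list of its own where there are three numbers: the shift along the tool's x, y, z in mm, then the turn, a rotation vector about the tool's x, y, z in rad, then the finger opening in mm, from 0 to 85.4. A call has 1 to 8 rows; each row is the pose to reach, as a shift and turn from the pose commanded when the call began, along the tool's axes at that moment; what a row does not reach only later rows make up. A row lasts 1/12 s, in which the tool goes at most 41.7 mm and 7.16 degrees, less where a joint would pass 70% of its speed; a pose out of reach is approached as far as the arm can. A call with a gripper value outside its range is refused whole. The fingers move at their own pace and stop on an object; "grip_force" is the grip in N (left out, the last holds). Time passes only in rows, so rows that repeat a pose let the fingers close. It gives the time, the measured TCP pose, the force, the opening and the grip force at its end, in the units of the state.
- telemetry.get_state(): the state, without advancing time (a new reading comes with each control period).
- imaging.read_camera(name): name is "side" or "top"; returns the picture (480x640x3 uint8, red, green, blue); there is no depth.
- imaging.camera_params(name): a dict with "camera_matrix" (3x3 intrinsics, pixels), "pose" (4x4, takes a point from camera to world coordinates). Camera axes: x right, y up, looking along -z (the intrinsics and any distortion apply to the point x, -y, -z); pixel columns grow to the right and rows downward; lengths in m; the calibration is good to about 2 mm. A picture is of the moment at which its call begins. camera_params takes no time and is no camera call.
- env.hand_in(): hands the job in; it is judged then, once.
The state is a dict: "clock": time; "joint_pos": joint angles; "qvel": joint speeds; "tau": joint torques, N m; "tcp_pos": TCP position; "orientation": TCP orientation; "wrist_force": force on the tool from outside, world axes, zero at the start; "ft_torque": the same for the moment, N m; "finger_gap": finger opening in m; "grip_force": force on a finger pad.
Only numpy, scipy, OpenCV 4.12 (cv2) and the standard library are available. Lean on these libraries where they do the work, as an engineer would, in place of code of your own. Each camera call takes 0.05 s, during which the arm holds its last target. There are 200 camera calls.

## Working session

There is one attempt and no reset: what is moved stays moved. The work goes in short steps, Python scripts to look and compute and a tool call to move; the robot and the scene stay as the last step left them, time stands still between calls to the robot, and variables do not carry over. Pictures are saved under pics/ and viewed, at most 10 in all, crops included, and the job is handed in when it is done.

Besides the shell and the picture viewer there is one more tool, called after "Call:" as name(argument=value, ...), one argument or row to a line, values as JSON. step_arm: Moves the arm, as the interface text tells. Its arguments: {"type":"object","properties":{"moves":{"type":"array"},"grip_force":{"type":"number"}},"required":["moves"]}

```bash
mkdir -p pics
cat > h.py <<'E'
import numpy as np, cv2
from workcell import telemetry, imaging, env
def cam(n):
    p=imaging.camera_params(n); return p,np.array(p['camera_matrix']),np.array(p['pose'])
def ray(n,u,v):
    p,K,T=cam(n)
    d=p.get('distortion',None)
    x=np.linalg.solve(K,[u,v,1]); d=T[:3,:3]@np.array([x[0],-x[1],-x[2]]); return T[:3,3],d/np.linalg.norm(d)
def onz(n,u,v,z):
    o,d=ray(n,u,v); return o+d*(z-o[2])/d[2]
def tri(a,b):
    (o1,d1),(o2,d2)=ray(*a),ray(*b)
    s=np.linalg.lstsq(np.c_[d1,-d2],o2-o1,rcond=None)[0]
    p,q=o1+s[0]*d1,o2+s[1]*d2; return (p+q)/2,np.linalg.norm(p-q)
def proj(n,X):
    p,K,T=cam(n); c=T[:3,:3].T@(np.array(X)-T[:3,3]); u=K@[c[0],-c[1],-c[2]]; return u[:2]/u[2]
def snap(n,f):
    im=imaging.read_camera(n); cv2.imwrite('pics/'+f,im[:,:,::-1]); return im
E
python3 - <<'E'
from h import *
for n in ('side','top'): snap(n,n+'0.png'); print(imaging.camera_params(n))
print(telemetry.get_state())
E
```

```text
{'camera_matrix': array([[495.98415489,   0.        , 322.93033473],
       [  0.        , 495.98415489, 235.93212495],
       [  0.        ,   0.        ,   1.        ]]), 'pose': array([[-0.99139692,  0.07034651, -0.110379  ,  0.45719989],
       [-0.13074772, -0.57153499,  0.81009431,  0.93044267],
       [-0.00609815,  0.8175568 ,  0.57581568,  0.74627947],
       [ 0.        ,  0.        ,  0.        ,  1.        ]])}
{'camera_matrix': array([[596.04194778,   0.        , 325.30493878],
       [  0.        , 596.04194778, 235.518455  ],
       [  0.        ,   0.        ,   1.        ]]), 'pose': array([[-0.02202536,  0.98813194, -0.15202021,  0.31290333],
       [-0.99973083, -0.02287741, -0.0038578 , -0.02354275],
       [-0.00728985,  0.15189432,  0.98836986,  1.82908144],
       [ 0.        ,  0.        ,  0.        ,  1.        ]])}
{'clock': 0.1, 'joint_pos': array([ 1.17841222e+00,  3.13934255e-01,  4.50793426e-02,  1.30359151e+00,
       -5.81002338e-06,  1.43119573e+00]), 'qvel': array([-0.00011869, -0.0031204 ,  0.00342125, -0.00171202, -0.00016509,
        0.00057783]), 'tau': array([ 1.51240944e-03, -4.81725705e+01,  2.99244672e+01,  1.26966240e-02,
       -2.11108872e-04, -1.51968859e-06]), 'tcp_pos': array([0.14364194, 0.55629612, 0.23048753]), 'orientation': array([-2.14074680e-04,  1.26055459e-01,  9.92022853e-01, -7.96795555e-04]), 'wrist_force': array([-0.159473  , -0.12202564,  0.11957304]), 'ft_torque': array([0.03917916, 0.02942448, 0.0330631 ]), 'grip_force': 0.0, 'finger_gap': 0.08524530396952426}
```

View pics/side0.png

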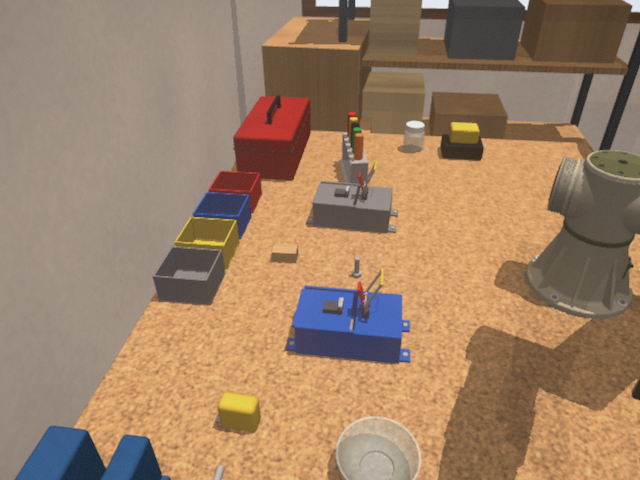

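View pics/top0.png

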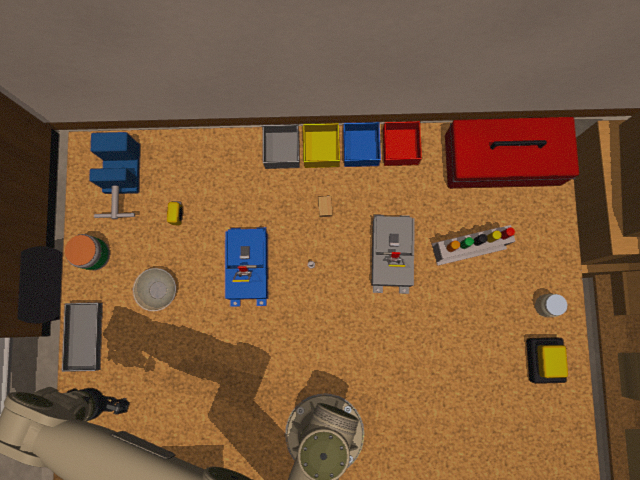

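The side view shows the blue box at about (350,323), with its red lever at (361,293) and yellow bar at (381,280). In the top view it spans (226..268, 228..300), with the latch end towards the robot. I'll measure these by colour next.

Run:
```python
from h import *
S=cv2.imread('pics/side0.png');T=cv2.imread('pics/top0.png')
def mask(im,lo,hi,box):
    h=cv2.cvtColor(im,cv2.COLOR_BGR2HSV); m=cv2.inRange(h,lo,hi); z=np.zeros_like(m); x0,y0,x1,y1=box; z[y0:y1,x0:x1]=m[y0:y1,x0:x1]; return z
m=mask(T,(105,120,60),(130,255,255),(215,220,280,310))
c=max(cv2.findContours(m,0,2)[0],key=cv2.contourArea); r=cv2.minAreaRect(cv2.approxPolyDP(c,1,True)); print(r)
print('top-rect corners z=.07',[onz('top',*p,.071).round(4).tolist() for p in cv2.boxPoints(r)])
for n,im,b in(('top',T,(225,225,270,300)),('side',S,(330,260,410,330))):
    for nm,lo,hi in(('yel',(22,120,110),(35,255,255)),('red',(0,150,90),(8,255,255))):
        mm=mask(im,lo,hi,b); 
        if nm=='red': mm|=mask(im,(172,150,90),(180,255,255),b)
        p=cv2.findNonZero(mm)
        if p is None: continue
        print(n,nm,len(p),p.reshape(-1,2).mean(0),cv2.minAreaRect(p),cv2.boundingRect(p))
a=cv2.resize(S[255:365,280:420],None,fx=5,fy=5,interpolation=cv2.INTER_CUBIC)
b=cv2.resize(T[222:312,215:280],None,fx=6,fy=6,interpolation=cv2.INTER_CUBIC)
cv2.imwrite('pics/a.png',a); cv2.imwrite('pics/b.png',b)
```

```text
((245.0, 266.5), (77.0, 40.0), 90.0)
top-rect corners z=.07 [[0.613, 0.283, 0.071], [0.6102, 0.1632, 0.071], [0.3812, 0.1648, 0.071], [0.3838, 0.2822, 0.071]]
top yel 28 [240.         280.42857143] ((240.5, 280.5), (1.0, 15.0), 90.0) (233, 280, 16, 2)
top red 43 [242.20930233 268.20930233] ((242.0, 268.5), (5.0, 8.0), 90.0) (238, 266, 9, 6)
side yel 34 [381.67647059 276.08823529] ((381.6147155761719, 276.0088195800781), (1.9941091537475586, 16.029569625854492), 4.398705005645752) (381, 268, 3, 17)
side red 55 [360.34545455 290.        ] ((360.1764831542969, 290.70587158203125), (17.46256446838379, 3.8805696964263916), 75.96376037597656) (358, 282, 6, 18)
```

View pics/a.png

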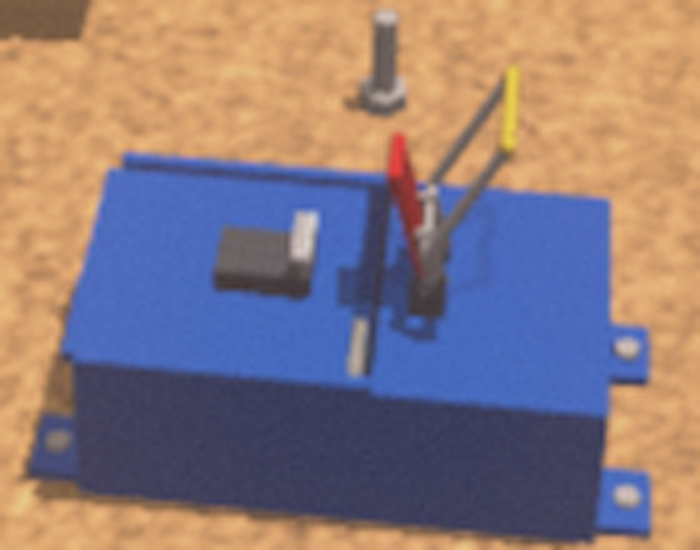

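View pics/b.png

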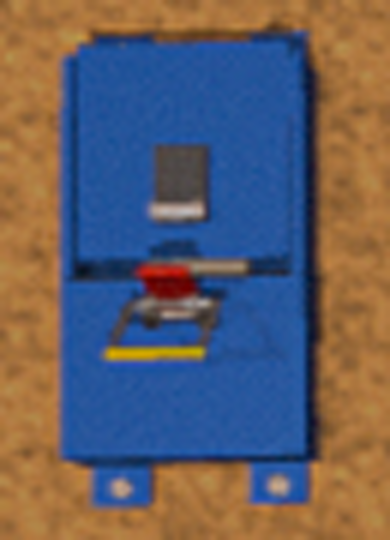

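Run:
```python
from h import *
s=lambda x,y:('side',280+(x-2)/5,255+(y-2)/5)
t=lambda x,y:('top',215+(x-2.5)/6,222+(y-2.5)/6)
# bar: side end nearer camera (+y) = lower one; top left = +y
for nm,a,b in(('bar+y',s(509,150),t(104,354)),('bar-y',s(514,71),t(205,352)),('barmid',s(511.5,110),t(154.5,353)),
  ('levertip',s(398,140),t(165,268)),('hooktop',s(305,217),t(178,210)),):
    p,e=tri(a,b); print(nm,p.round(4),'err',round(e,4))
for nm,q,z in(('deck-x-y',s(610,200),.07),('deck-x+y',s(605,416),.07),('t deck-x+y',t(62,459),.07),('t deck-x-y',t(306,459),.07),('rail+x+y',t(76,40),.073),('rail +x-y',t(305,35),.073),('hook s',s(305,217),.091),('hook t +y',t(150,212),.091),('hook t -y',t(207,212),.091),('hook t',t(178,211),.091),('keeper far +y',t(157,146),.08),('keeper far -y',t(207,146),.08)):
    print(nm,onz(*q,z).round(4))
```

```text
bar+y [0.4465 0.2471 0.1632] err 0.0023
bar-y [0.4463 0.2002 0.1619] err 0.0026
barmid [0.4464 0.2237 0.1624] err 0.0025
levertip [0.4878 0.2217 0.142 ] err 0.0033
hooktop [0.5213 0.2215 0.0993] err 0.0018
deck-x-y [0.4018 0.1641 0.07  ]
deck-x+y [0.4033 0.2828 0.07  ]
t deck-x+y [0.4041 0.2827 0.07  ]
t deck-x-y [0.4014 0.163  0.07  ]
rail+x+y [0.6118 0.276  0.073 ]
rail +x-y [0.6116 0.1618 0.073 ]
hook s [0.5212 0.2125 0.091 ]
hook t +y [0.5225 0.2364 0.091 ]
hook t -y [0.5219 0.2084 0.091 ]
hook t [0.5227 0.2226 0.091 ]
keeper far +y [0.5566 0.2345 0.08  ]
keeper far -y [0.556  0.2098 0.08  ]
```

Call:
step_arm(
  moves=[
    [[-60,-45,0],[0,0,-0.06],0],
    [[-100,-76,0],[0,0,-0.12],0],
    [[-135,-102,0],[0,0,-0.18],0],
    [[-170,-129,0],[0,0,-0.25],0],
    [[-205,-155,0],[0,0,-0.25],0],
    [[-240,-182,0],[0,0,-0.25],0],
    [[-275,-208,0],[0,0,-0.25],0],
    [[-305,-231,0],[0,0,-0.25],0],
  ],
)

```text
clock: 0.77
tcp_pos: [0.3513, 0.2936, 0.2311]
orientation: [-0.0, 0.001, 1.0, 0.0]
wrist_force: [0.6, 0.5, 0.1]
finger_gap: -0.0002
grip_force: 0.0
```

Call:
step_arm(
  moves=[
    [[-12,-17,20],[0,0,0],0],
    [[-24,-34,40],[0,0,0],0],
    [[-24,-34,60],[0,0,0],0],
    [[-24,-34,78],[0,0,0],0],
    [[-24,-34,80],[0,0,0],0],
    [[-24,-34,80],[0,0,0],0],
    [[-24,-34,80],[0,0,0],0],
  ],
)

```text
clock: 1.35
tcp_pos: [0.3748, 0.2616, 0.1519]
orientation: [0.0, 0.001, 1.0, 0.0]
wrist_force: [-0.3, -0.5, 0.1]
finger_gap: -0.0001
grip_force: 0.0
```

Run:
```python
from h import *
s=snap('side','s1.png'); cv2.imwrite('pics/s1c.png',cv2.resize(s[190:370,280:460,::-1],None,fx=3.3,fy=3.3,interpolation=cv2.INTER_CUBIC))
```

```text
(no output)
```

View pics/s1c.png

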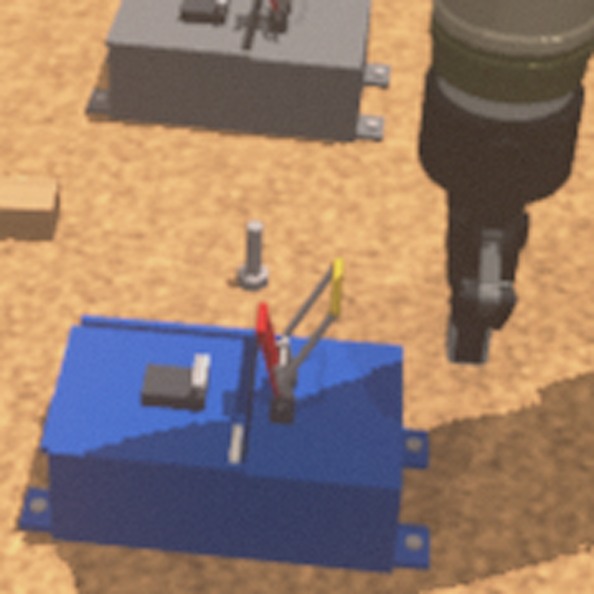

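The picture shows the shut fingers beside the latch end, at about (468,360) in the crop. The bar (338,285) and lever (265,330) are unmoved. Next I'll line up in y and start pushing the bar.

Call:
step_arm(
  moves=[
    [[0,-20,0],[0,0,0],0],
    [[-15,-39,0],[0,0,0],0],
    [[-30,-39,0],[0,0,0],0],
    [[-45,-39,0],[0,0,0],0],
    [[-55,-39,0],[0,0,0],0],
    [[-62,-39,0],[0,0,0],0],
    [[-69,-39,0],[0,0,0],0],
    [[-76,-39,0],[0,0,0],0],
  ],
)

```text
clock: 2.07
tcp_pos: [0.4508, 0.2225, 0.1516]
orientation: [-0.0, 0.001, 1.0, 0.0]
wrist_force: [-1.2, 0.1, -0.0]
finger_gap: 0.0
grip_force: 0.0
```

Call:
step_arm(
  moves=[
    [[-6,0,0],[0,0,0],0],
    [[-12,0,0],[0,0,0],0],
    [[-18,0,0],[0,0,0],0],
    [[-22,0,0],[0,0,0],0],
    [[-22,0,0],[0,0,0],0],
    [[-22,0,0],[0,0,0],0],
  ],
)

```text
clock: 2.57
tcp_pos: [0.4726, 0.2221, 0.1512]
orientation: [-0.0, 0.001, 1.0, 0.0]
wrist_force: [0.5, 0.2, 0.4]
finger_gap: -0.0001
grip_force: 0.0
```

Run:
```python
from h import *
s=snap('side','s2.png'); cv2.imwrite('pics/s2c.png',cv2.resize(s[190:370,280:460,::-1],None,fx=3.3,fy=3.3,interpolation=cv2.INTER_CUBIC))
```

```text
(no output)
```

View pics/s2c.png

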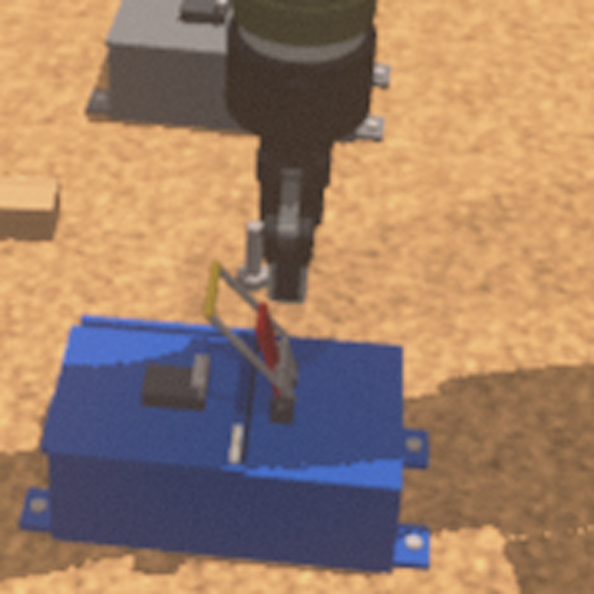

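The bar (212,290 in the crop) is past upright and falling onto the lid side. I'll go over the lever to its lid side and check the bar there.

Call:
step_arm(
  moves=[
    [[-5,0,-10],[0,0,0],0],
    [[-20,0,-10],[0,0,0],0],
    [[-40,0,-10],[0,0,0],0],
    [[-52,0,-10],[0,0,0],0],
    [[-52,0,-10],[0,0,0],0],
    [[-52,0,-10],[0,0,0],0],
  ],
)

```text
clock: 3.12
tcp_pos: [0.5243, 0.2219, 0.161]
orientation: [-0.0, 0.002, 1.0, -0.0]
wrist_force: [0.4, -0.3, -0.1]
finger_gap: 0.0002
grip_force: 0.0
```

Run:
```python
from h import *
s=snap('side','s3.png'); cv2.imwrite('pics/s3c.png',cv2.resize(s[250:370,280:420,::-1],None,fx=5,fy=5,interpolation=cv2.INTER_CUBIC))
```

```text
(no output)
```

View pics/s3c.png

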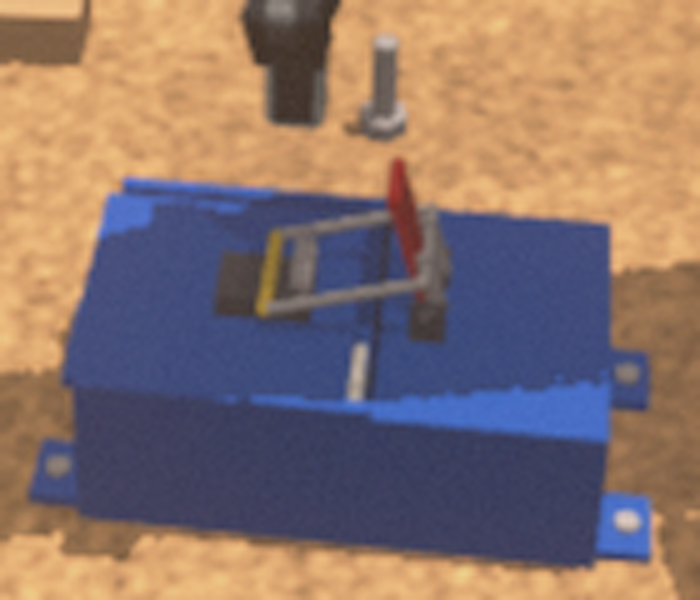

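The bar (268,270 in the crop) lies on the ledge beyond the hook (303,260), with the lever (403,215) still up. Now I'll lower and push the lever over.

Call:
step_arm(
  moves=[
    [[0,0,20],[0,0,0],0],
    [[0,0,39],[0,0,0],0],
    [[8,0,39],[0,0,0],0],
    [[16,0,39],[0,0,0],0],
    [[24,0,39],[0,0,0],0],
    [[32,0,39],[0,0,0],0],
    [[40,0,39],[0,0,0],0],
    [[47,0,39],[0,0,0],0],
  ],
)

```text
clock: 3.83
tcp_pos: [0.4773, 0.2225, 0.1236]
orientation: [0.001, 0.001, 1.0, 0.0]
wrist_force: [0.8, 0.0, 0.1]
finger_gap: 0.0002
grip_force: 0.6
```

Call:
step_arm(
  moves=[
    [[6,0,0],[0,0,0],0],
    [[12,0,0],[0,0,0],0],
    [[19,0,2],[0,0,0],0],
    [[25,0,4],[0,0,0],0],
    [[29,0,8],[0,0,0],0],
    [[33,0,12],[0,0,0],0],
    [[36,0,17],[0,0,0],0],
    [[38,0,22],[0,0,0],0],
  ],
)

```text
clock: 4.5
tcp_pos: [0.4385, 0.2222, 0.0995]
orientation: [-0.001, 0.001, 1.0, -0.0]
wrist_force: [-0.4, 0.7, 1.1]
finger_gap: -0.0001
grip_force: 0.5
```

Run:
```python
from h import *
s=snap('side','s4.png'); cv2.imwrite('pics/s4c.png',cv2.resize(s[250:370,280:420,::-1],None,fx=5,fy=5,interpolation=cv2.INTER_CUBIC))
```

```text
(no output)
```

View pics/s4c.png

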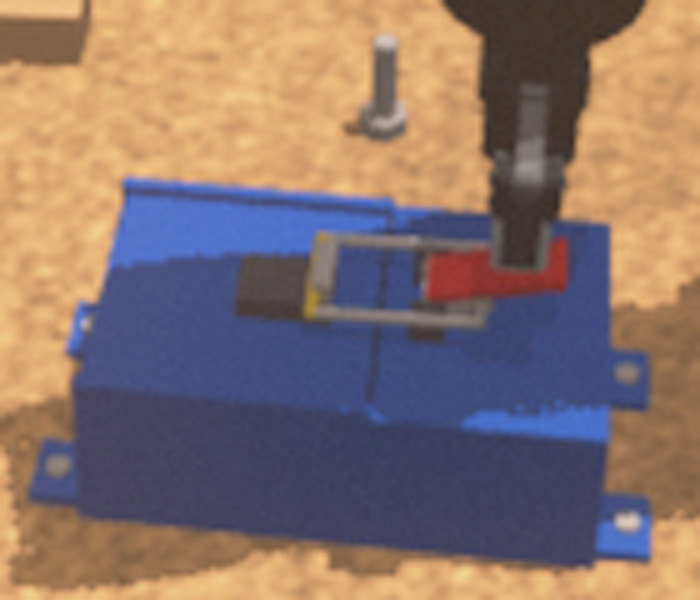

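The bar (315,275 in the crop) is hooked, the lid has been drawn in, and the lever (500,270) is nearly flat. I'll press it the rest of the way.

Call:
step_arm(
  moves=[
    [[1,0,4],[0,0,0],0],
    [[2,0,8],[0,0,0],0],
    [[3,0,11],[0,0,0],0],
    [[3,0,12.5],[0,0,0],0],
    [[3,0,13.5],[0,0,0],0],
    [[3,0,13.5],[0,0,0],0],
  ],
)

```text
clock: 5.05
tcp_pos: [0.4364, 0.2222, 0.0879]
orientation: [0.0, 0.001, 1.0, -0.0]
wrist_force: [-3.6, -1.2, 10.8]
finger_gap: 0.0004
grip_force: 5.5
```

Call:
step_arm(
  moves=[
    [[0,0,-15],[0,0,0],0],
    [[0,0,-40],[0,0,0],0],
    [[20,0,-75],[0,0,0],0],
    [[40,20,-110],[0,0,0],0],
    [[40,60,-120],[0,0,0],0],
    [[40,90,-120],[0,0,0],0],
    [[40,90,-120],[0,0,0],0],
  ],
)

```text
clock: 5.63
tcp_pos: [0.3979, 0.3171, 0.2084]
orientation: [0.002, -0.001, 1.0, 0.002]
wrist_force: [-0.3, 0.7, -0.0]
finger_gap: -0.0004
grip_force: 0.0
```

Run:
```python
from h import *
s=snap('side','s5.png'); t=snap('top','t5.png')
a=cv2.resize(s[250:370,280:420,::-1],(560,480),interpolation=cv2.INTER_CUBIC)
b=cv2.resize(t[222:312,215:260,::-1],(240,480),interpolation=cv2.INTER_CUBIC)
cv2.imwrite('pics/f.png',np.hstack([a,b]))
```

```text
(no output)
```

View pics/f.png

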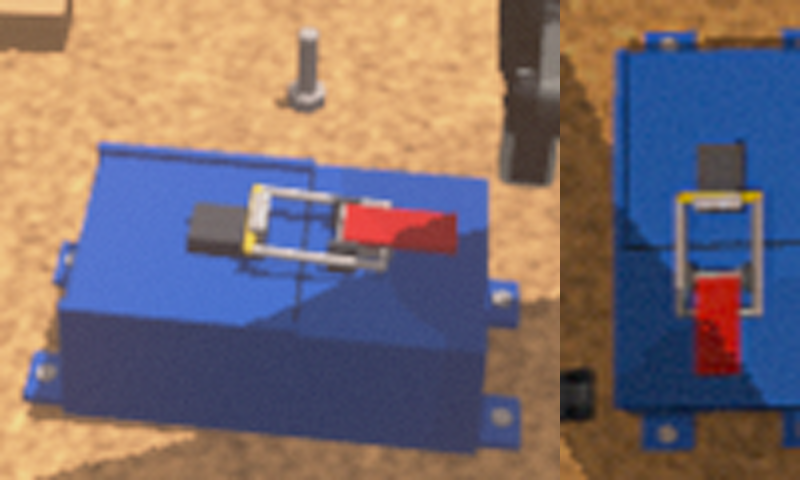

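The lever is flat (400,228), the bar is behind the hook (255,218), the lid is shut, and the arm is clear of everything.

```bash
python3 -c "
from workcell import env
print(env.hand_in())"
```

```text
the job is handed in; nothing more can be done
None
```

The blue box is latched: its loop is behind the keeper hook, the red lever is down flat and the lid is pulled shut; I touched nothing else, and the job was handed in at about 6 s of the 35 s allowed.

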